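# Unload the slim reagent bottle from the carousel

## Robot

A 6-joint arm with a two-finger parallel gripper is mounted at the origin on the work surface. World frame = base frame: x ahead of the robot, y to its left, z up, the work surface at z = 0. Lengths are in m, angles in degrees, forces in N, time in s.
With the tool pointing down it reaches from about 0.4 to 0.825 m from the base axis. Payload 7 kg.
Tool frame: the origin (TCP) lies at the very end of the fingers, on their centre line; the grasp point (between the pads) lies 19 mm behind it; z points along the fingers, y is the direction in which the jaws open and shut (so a half turn about z gives the same grasp; the last joint's range is limited). The gripper opens to 88 mm and grips with 3 to 60 N. Pads are 19 mm wide; open, the fingers measure 130 mm over their backs; the gripper's body (78 mm by 193 mm) begins 47 mm behind the grasp point.
Start: joints at [-54.941, 20.546, 0.682, 0, -70.136, -16.507], TCP at [0.215, -0.64, 0.227] pointing down, gripper open.
Joint ranges: [-176.03, 176.03], [-82.01, 121.73], [-58.28, 71.71], [-173.87, 95.51], [-174.79, -0.11], [-173.66, 173.66]. Speed limits (degrees/s): [136.94, 136.94, 172.46, 180, 180, 180].

## Interface

Orientations are given as [roll, pitch, yaw] about the fixed x, y, z axes, in that order (R = Rz(yaw) Ry(pitch) Rx(roll)).
In Python, from cell import env, hand, ik, readout, viewer, hand_in gives the robot as it stands. Calls block until the motion is done:
- env.reach(position, orientation): joint-space move of the TCP to a pose.
- env.move_linear(position, attitude=None, speed=0.15): straight line of the TCP; attitude=None keeps the orientation; speed is the mean speed in m/s.
- env.set_joints(angles): joint-space move.
- hand.gripper_open() and hand.close(force=None): open the fingers fully, or close them until they stop; force is the grip in N (None keeps the last).
- env.sleep(seconds).
- ik(position, orientation): joint angles nearest the present ones, or None.
- readout.sense(): the state.
- viewer.capture(name): name is "scene" or "top" or "wrist"; returns the picture (480x640x3 uint8, red, green, blue); there is no depth.
- viewer.calibration(name): a dict with "camera_matrix" (3x3 intrinsics, pixels), "R" (3x3) and "t" (3): a world point X has camera coordinates R X + t; the wrist camera has in their place "T_tool_cam" (4x4, takes a point from camera to tool coordinates, whose origin is the TCP and whose axes are the flange's). Camera axes: x right, y down, z forward; pixel columns grow to the right and rows downward; lengths in m; the calibration is good to about 2 mm. A picture is of the moment at which its call begins: read the wrist's pose just before it. calibration takes no time and is no camera call.
A pose or a line that the arm cannot do raises env.Unreachable and nothing moves.
- hand_in(): hands the job in, once; it reports no verdict.
The state is a dict: "t": time; "joint_pos": joint angles; "qd": joint speeds; "joint_efforts": joint torques, N m; "tool_pos": TCP position; "orientation": TCP orientation; "ft_force": force on the tool from outside, world axes, zero at the start; "torque": the same for the moment, N m; "grip_width": finger opening in m.
Only numpy, scipy, OpenCV 4.12 (cv2) and the standard library are available. Lean on these libraries where they do the work, as an engineer would, in place of code of your own. Each camera call takes 0.05 s, during which the arm holds its last target. There are 200 camera calls.

## Task

Turn the reagent carousel by its handle until the slim bottle stands at the loading place, the gap in the steel hold-down rail that faces the arm. Then lift the slim bottle out there and stand it gently upright in the steel tray, without tipping it over.

Things in the scene. Friction and masses are not known exactly. Their poses are not given: they have to be found in the camera images.
- slim_bottle_center (a point): Centre, half-way up, of the slim round brown bottle: 40 mm wide, 85 mm tall (straight for the lower 59 mm, then a shoulder and a 29 mm cap), 0.12 kg, z up. Loose in a carousel pocket (46 mm wide, 18 mm deep), under the rail, one pocket (72 degrees) left or right of the empty front one. Its brown neighbours, and one on the bench, are bulgier and lower: 56 mm wide, 68 mm tall.
- carousel_handle (a point): Grip point on the turning axis, in the white upright bar at the carousel's centre: 80 mm long along this point's x, 16 mm thick along y, top 30 mm above this point, hub 30 mm below it. It turns the white carousel (radius 180 mm, five pockets centred 140 mm from the axis) either way about the vertical, with light friction (0.1 N m); it stays where left.
- loading_place (a point): Fixed point, 87.5 mm above the bench, 140 mm from the axis on the robot's side, by a grey tab on the base rim: where the slim bottle's centre comes when its pocket faces the arm. Its x points to the axis. Middle of the gap, 52 degrees to either side, in the steel rail (8 mm bar, top 151 mm above the bench) that runs over the pockets and bars lifting a bottle elsewhere.
- tray_in (a point): Centre of the inner floor of the fixed open steel tray, 4 mm above the bench; inside 122 mm along its x and 142 mm along its y, walls 4 mm thick, their top 20 mm above this floor. The bottle's centre is 42.5 mm above this floor when it stands in the tray.
There are look-alikes about, which are no part of the job. Leave any green or yellow look-alike of the part that bears slim_bottle_center alone.

How it is judged (in metres and radians):
On the way:
1. the slim bottle, still standing in its pocket, is turned to the loading place (centre within 35 mm of it, seen from above) (horizontal distance between slim_bottle_center and loading_place below 0.035 m and height (world z) of slim_bottle_center below 0.095 m), for 0.2 s.
At the end, for the whole second after the job is handed in: The slim bottle stands upright (within 10 degrees) and at rest on the floor of the tray, inside its walls (centre within 45 mm of the tray's centre along its x and 55 mm along its y) (x of slim_bottle_center in the frame of tray_in between -0.045 and 0.045 m and y of slim_bottle_center in the frame of tray_in between -0.055 and 0.055 m and z of slim_bottle_center in the frame of tray_in between 0.037 and 0.048 m and angle between slim_bottle_center's own z axis and vertical below 0.17 rad and linear speed of slim_bottle below 0.02 m/s); the robot touches nothing.
It fails at once if the slim bottle is tipped over (more than 45 degrees) (angle between slim_bottle_center's own z axis and vertical above 0.79 rad).
It fails at once if the slim bottle is dropped or banged into the tray (more than 60 N) (contact force between slim_bottle and tray above 60 N).
It also fails if it takes over 51 s, if anything falls off the work surface, if the arm or the gripper's body presses on something with over 40 N, if the wrist force passes 120 N, or if a joint passes its speed limit or range.

## Working session

There is one attempt and no reset: what is moved stays moved. The work goes in short steps, each a Python script; the robot and the scene stay as the last script left them, time stands still between calls to the robot, and variables do not carry over. Pictures are saved under pics/ and viewed, about 8 in all and at most 12, crops included, and the job is handed in when it is done.

```bash
mkdir -p pics; ls; python3 - <<'E'
from cell import *
import cv2
for n in("scene","top"):
    im=viewer.capture(n); cv2.imwrite(f"pics/{n}0.png",im[:,:,::-1]); c=viewer.calibration(n); print(n,c)
print(readout.sense())
print(viewer.calibration("wrist"))
E
```

```text
pics
scene {'camera_matrix': array([[611.51218041,   0.        , 319.08763533],
       [  0.        , 611.51218041, 246.06507097],
       [  0.        ,   0.        ,   1.        ]]), 'R': array([[ 0.78295641,  0.62179879, -0.01858845],
       [ 0.38757572, -0.51096466, -0.767268  ],
       [-0.48658435,  0.59353296, -0.64105717]]), 't': array([-0.36243385, -0.12740736,  1.53168279])}
top {'camera_matrix': array([[511.12115661,   0.        , 316.59916402],
       [  0.        , 511.12115661, 239.56018114],
       [  0.        ,   0.        ,   1.        ]]), 'R': array([[-0.02030127, -0.99936783, -0.02918556],
       [-0.98356366,  0.02520174, -0.1787943 ],
       [ 0.1794168 ,  0.02507611, -0.98345351]]), 't': array([-0.03836542,  0.48582423,  0.86297612])}
{'t': 0.1, 'joint_pos': array([-5.49429867e+01,  2.05867638e+01,  6.38362831e-01, -1.75245698e-02,
       -7.01352736e+01, -1.65081493e+01]), 'qd': array([-0.0264012 , -0.04721631,  0.08361841,  0.11663725, -0.04371802,
       -0.06841217]), 'joint_efforts': array([-8.71877110e-04, -5.84163952e+01,  2.93753922e+01,  7.01546296e+0
[... 161 characters left out ...]
 -1.61457097e+02]), 'ft_force': array([-0.61541722, -0.50668351, -0.29906414]), 'torque': array([-0.04034352,  0.00544462,  0.01323903]), 'grip_width': 0.0872993540360516}
{'camera_matrix': array([[374.57920152,   0.        , 316.01809345],
       [  0.        , 374.57920152, 237.20178419],
       [  0.        ,   0.        ,   1.        ]]), 'T_tool_cam': array([[-2.53328624e-04, -9.65315218e-01, -2.61087083e-01,
         7.11202029e-02],
       [ 9.99999806e-01, -9.61123607e-05, -6.14928356e-04,
        -8.68562415e-04],
       [ 5.68506004e-04, -2.61087188e-01,  9.65315056e-01,
        -1.58969009e-01],
       [ 0.00000000e+00,  0.00000000e+00,  0.00000000e+00,
         1.00000000e+00]])}
```

View pics/top0.png

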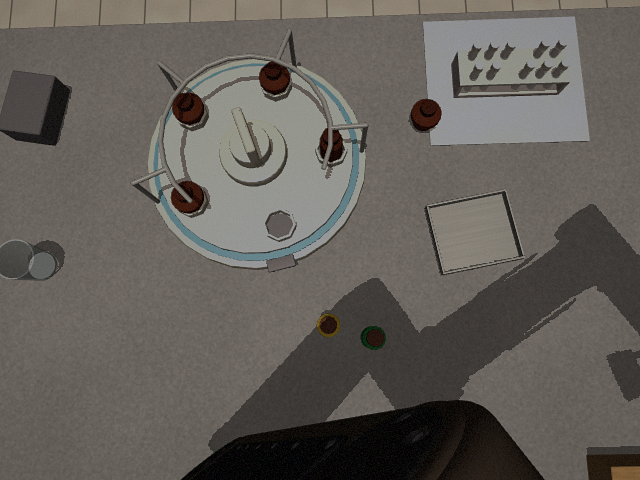

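View pics/scene0.png

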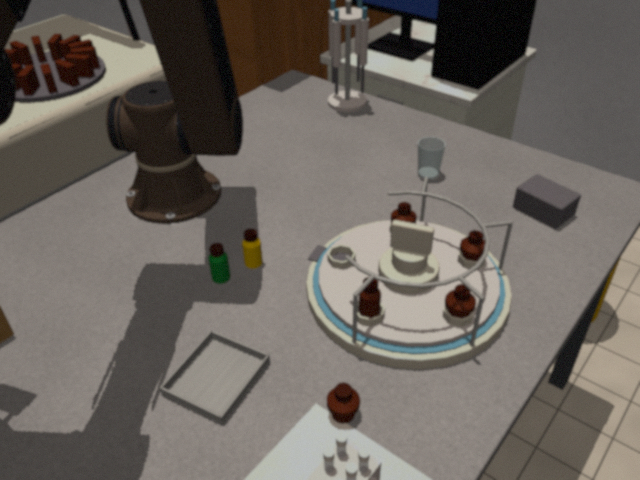

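The slim bottle is on the robot's right: top (331,147), scene (370,298). The handle is near top (250,140) and the tray near (475,232). Next I fit the ring, pocket and tray, and view enlarged crops of the handle.

```bash
cat >h.py <<'E'
from cell import *
import cv2, numpy as np
def cam(n,tool=None):
    c=viewer.calibration(n); K=c["camera_matrix"]
    if n!="wrist": R,t=c["R"],c["t"]; return K,R.T,-R.T@t
    from scipy.spatial.transform import Rotation as Ro
    p,o=tool; T=c["T_tool_cam"]; Rt=Ro.from_euler("xyz",o,degrees=True).as_matrix()
    return K,Rt@T[:3,:3],np.array(p)+Rt@T[:3,3]
def rays(c,uv):
    K,R,o=c; uv=np.atleast_2d(np.array(uv,float)); d=np.c_[uv,np.ones(len(uv))]@np.linalg.inv(K).T@R.T
    return o,d/np.linalg.norm(d,axis=1)[:,None]
def plane(c,uv,z):
    o,d=rays(c,uv); return o+d*((z-o[2])/d[:,2])[:,None]
def proj(c,X):
    K,R,o=c; x=(np.atleast_2d(X)-o)@R@K.T; return x[:,:2]/x[:,2:]
def tri(c1,u1,c2,u2):
    (o1,d1),(o2,d2)=rays(c1,u1),rays(c2,u2); d1,d2=d1[0],d2[0]
    s=np.linalg.lstsq(np.c_[d1,-d2],o2-o1,rcond=None)[0]
    a,b=o1+s[0]*d1,o2+s[1]*d2; return (a+b)/2,np.linalg.norm(a-b)
def circ(P):
    A=np.c_[2*P[:,:2],np.ones(len(P))]; s=np.linalg.lstsq(A,(P[:,:2]**2).sum(1),rcond=None)[0]
    return s[:2],np.sqrt(s[2]+s[:2]@s[:2])
def snap(n,name):
    s=readout.sense(); im=viewer.capture(n)[:,:,::-1].copy(); cv2.imwrite(f"pics/{name}.png",im); return s,im
E
python3 - <<'E'
from h import *
t=cv2.imread("pics/top0.png"); s=cv2.imread("pics/scene0.png"); ct=cam("top")
hsv=cv2.cvtColor(t,cv2.COLOR_BGR2HSV)
m=cv2.inRange(hsv,(85,60,60),(115,255,255)); m[:,:140]=0; m[280:]=0; m[:,380:]=0
v,u=np.nonzero(m); print(len(u))
for z in(.055,.063):
    P=plane(ct,np.c_[u,v],z); c,r=circ(P); print("ring",z,c,r,np.std(np.linalg.norm(P[:,:2]-c,axis=1)))
print("tab",plane(ct,[[282,263]],.03)[0],"pocket",plane(ct,[[280,225]],.063)[0], "slim",plane(ct,[[331,137]],.13)[0])
print("tray rim corners",plane(ct,[[426,207],[506,191],[523,256],[442,273]],.024))
a=cv2.resize(t[90:190,205:305],None,fx=4,fy=4,interpolation=2); b=cv2.resize(s[200:300,360:460],None,fx=4,fy=4,interpolation=2)
cv2.imwrite("pics/crop1.png",np.hstack([a,b]))
E
```

```text
2483
ring 0.055 [0.63700654 0.05850487] 0.18181380888059423 0.0029609820133982548
ring 0.063 [0.6341431  0.05731566] 0.18015990316414746 0.00293404684764599
tab [0.44622688 0.01357117 0.03      ] pocket [0.50868658 0.01339411 0.063     ] slim [ 0.64132696 -0.07912757  0.13      ]
tray rim corners [[ 0.54346318 -0.24944826  0.024     ]
 [ 0.56941925 -0.39609105  0.024     ]
 [ 0.44918417 -0.41573768  0.024     ]
 [ 0.42222411 -0.27066504  0.024     ]]
```

View pics/crop1.png

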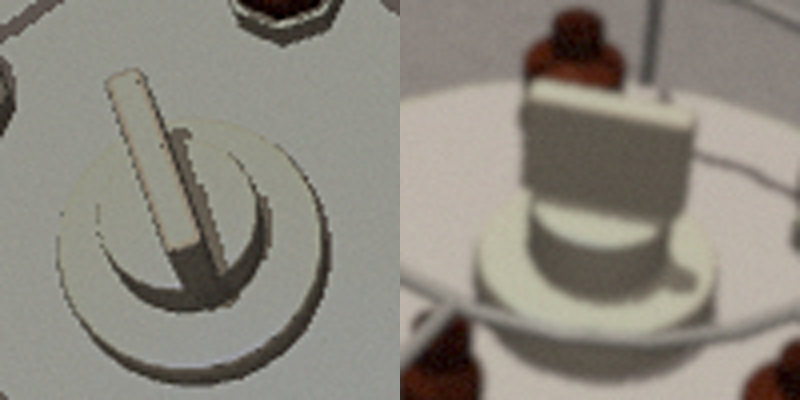

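The crop gives the handle's top-face centre as top (243.4,130.3) and scene (412.7,226.2). I triangulate that and the bar ends, then go above for a wrist look.

```bash
python3 - <<'E'
from h import *
ct,cs=cam("top"),cam("scene")
X,e=tri(ct,[[243.4,130.3]],cs,[[412.7,226.2]]); print(X,e)
P=plane(ct,np.array([[106,85],[140,70],[200,240],[168,250]])/4+[205,90],X[2]); print(P)
d=P[2:].mean(0)-P[:2].mean(0); print(np.linalg.norm(d),np.degrees(np.arctan2(d[1],d[0])),P.mean(0))
for y in (-180,-90,0,90):
  for z in(.36,):
    print(y,ik([.60,.055,z],[180,0,y]))
# look from near side, camera offset along tool x; choose pose
env.reach([.56,.055,.36],[180,0,180])
s,im=snap("wrist","w1"); print(s["tool_pos"],s["orientation"],s["joint_pos"],s["t"])
E
```

```text
[0.64275141 0.06081264 0.16660448] 0.0005260313489533669
[[0.67559708 0.08002424 0.16660448]
 [0.68157174 0.06632772 0.16660448]
 [0.60893464 0.04198773 0.16660448]
 [0.60517321 0.05469276 0.16660448]]
0.07571937858110077 -160.85275106132457 [0.64281917 0.06075811 0.16660448]
-180 [ 2.37995590e+01  1.05851195e+01  4.12982057e+00 -2.54444375e-14
 -8.35447010e+01 -1.13799559e+02]
-90 [ 23.79955902  10.58511952   4.12982057   0.         -83.54470105
 -23.79955902]
0 [ 2.37995590e+01  1.05851195e+01  4.12982057e+00  2.54444375e-14
 -8.35447010e+01  6.62004410e+01]
90 [ 23.79955902  10.58511952   4.12982057   0.         -83.54470105
 156.20044098]
[0.56006279 0.05441296 0.35983165] [-1.79988008e+02 -1.61265174e-02  1.79956589e+02] [ 2.54810056e+01  6.60833977e+00 -6.46329555e-01  3.90368478e-03
 -8.27650505e+01 -1.15524907e+02] 2.875
```

View pics/w1.png

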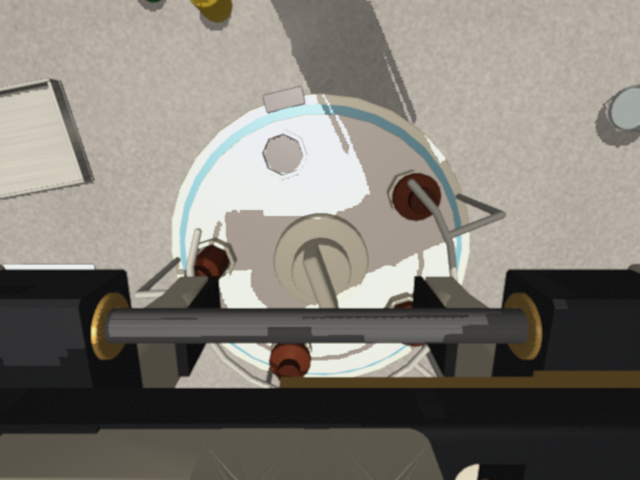

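Wrist view: tab at (284,99), empty pocket at (283,154), and the bar passing through about (315,262). I compute the bearings from these.

```bash
python3 - <<'E'
from h import *
cw=cam("wrist",([.56006,.05441,.35983],[-179.988,-.016,179.957])); ct=cam("top")
A=np.array([.6428,.0608])
def b(p): d=p[:2]-A; return p, np.linalg.norm(d),np.degrees(np.arctan2(d[1],d[0]))
print(tri(cw,[[284,99]],ct,[[282,263]]))
for z in (.02,.03,.045): print("tab",z,b(plane(cw,[[284,99]],z)[0]),b(plane(ct,[[282,263]],z)[0]))
print("pocket",b(plane(cw,[[283,154]],.063)[0]),b(plane(ct,[[280.5,225]],.063)[0]))
im=cv2.imread("pics/w1.png"); hsv=cv2.cvtColor(im,cv2.COLOR_BGR2HSV)
m=cv2.inRange(hsv,(80,50,60),(110,255,255)); m[:90]=0; m[265:]=0; m[:,:165]=0; m[:,475:]=0
v,u=np.nonzero(m); P=plane(cw,np.c_[u,v],.063); c,r=circ(P); print(len(u),c,r,np.std(np.linalg.norm(P[:,:2]-c,axis=1)))
for y in np.array([-160.85,-232.85,-90-160.85+90]):
  pass
for k in(-90,90):
  for y in (-160.85,-196,-232.85):
    o=[180,0,y+k]; print(o,ik([A[0],A[1],.118],o))
E
```

```text
(array([0.44579434, 0.0135752 , 0.03203393]), np.float64(0.0004996501338426624))
tab 0.02 (array([0.44456197, 0.01279158, 0.02      ]), np.float64(0.20396844160218067), np.float64(-166.38646103921792)) (array([0.44759788, 0.01451978, 0.02      ]), np.float64(0.20061337389328476), np.float64(-166.66208936683367))
tab 0.03 (array([0.44545877, 0.01360678, 0.03      ]), np.float64(0.2029057902561856), np.float64(-166.55058073049264)) (array([0.44622688, 0.01357117, 0.03      ]), np.float64(0.2021671461187456), np.float64(-166.49013407464466))
tab 0.045 (array([0.44680398, 0.01482957, 0.045     ]), np.float64(0.20131497596516165), np.float64(-166.8000055245996)) (array([0.44417037, 0.01214825, 0.045     ]), np.float64(0.20450115384162257), np.float64(-166.2371042675654))
pocket (array([0.51002756, 0.01367091, 0.063     ]), np.float64(0.1408888693389467), np.float64(-160.45710128545494)) (array([0.5086634 , 0.01251898, 0.063     ]), np.float64(0.14256116210171932), np.float64(-160.20420891827303))
2540 [0.63431799 0.05812317] 0.1753684573270471 0.0022522470534057704
[180, 0, -250.85] None
[180, 0, -286] [ 22.68419241  22.62126469 -11.20517938   0.         -56.17355594
 141.31580759]
[180, 0, -322.85] [ 2.26841924e+01  2.26212647e+01 -1.12051794e+01  2.54444375e-14
 -5.61735559e+01  1.04465808e+02]
[180, 0, -70.85] [ 22.68419241  22.62126469 -11.20517938   0.         -56.17355594
  -3.53419241]
[180, 0, -106] [ 22.68419241  22.62126469 -11.20517938   0.         -56.17355594
 -38.68419241]
[180, 0, -142.85] [ 2.26841924e+01  2.26212647e+01 -1.12051794e+01 -2.54444375e-14
 -5.61735559e+01 -7.55341924e+01]
```

```bash
python3 - <<'E'
from h import *
A=[.6428,.0608]
env.reach([*A,.26],[180,0,19.4])
env.move_linear([*A,.121],speed=.1)
s=readout.sense(); print(s["t"],s["ft_force"],s["tool_pos"])
hand.close(40); s=readout.sense(); print(s["t"],s["ft_force"],s["grip_width"],s["orientation"])
for y in (-7,-33,-58.7): env.reach([*A,.121],[180,0,y])
s=readout.sense(); print(s["t"],s["ft_force"],s["torque"],s["tool_pos"],s["orientation"])
s,im=snap("top","t2")
E
```

```text
7.425 [ 0.16290383 -0.26942123  0.47222232] [0.64322588 0.06092394 0.12174356]
8.55 [ 1.527747   -5.17965743 -1.64081644] 0.015823154932684932 [1.79942782e+02 1.81704527e-03 1.93869463e+01]
10.0833 [ 3.49781253 -4.00821497 -1.56870625] [-1.23773918 -0.86432807 -0.02557603] [0.6432195  0.06029179 0.12096618] [-1.79989199e+02 -4.22953587e-02 -5.84882514e+01]
```

View pics/t2.png

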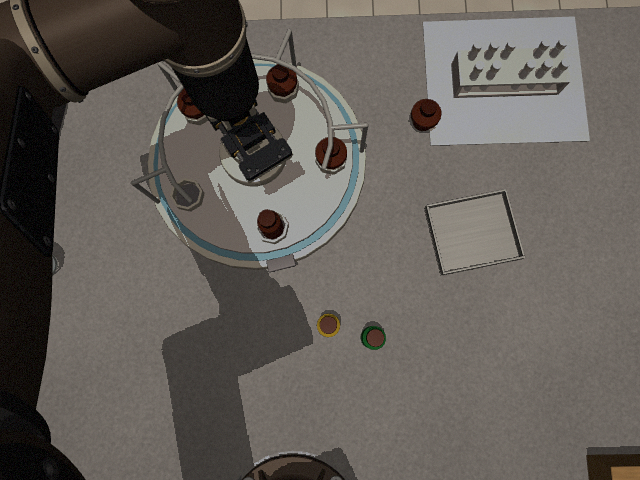

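The turn worked: the slim bottle is at the front, with its cap near (267,216) and the tab at (282,263). I release, rise and take a close wrist look at the bottle.

```bash
python3 - <<'E'
from h import *
A=np.array([.643,.0605]); print(plane(cam("top"),[[267,216]],.13), A+.14*np.array([np.cos(np.radians(-166.5)),np.sin(np.radians(-166.5))]))
hand.gripper_open(); env.move_linear([*A,.24],speed=.15)
# jaws tangential: tool x radial
env.reach([.47,.025,.26],[180,0,13.5])
s,im=snap("wrist","w2"); print(s["tool_pos"].tolist(),s["orientation"].tolist(),s["t"],s["joint_pos"])
E
```

```text
[[0.50979446 0.02778869 0.13      ]] [0.50686821 0.02781765]
[0.4703210733680123, 0.025091974528903202, 0.2597126136632311] [179.98813176978365, 0.020527794842022464, 13.409699895024955] 13.4167 [ 2.70905261e+01 -3.65621527e-01 -2.09052594e+01  7.12859243e-03
 -6.94831146e+01  7.63166762e+01]
```

View pics/w2.png

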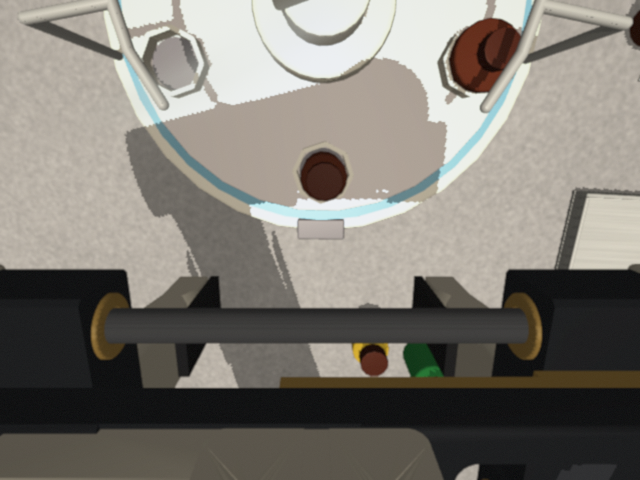

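Bottle upright in its pocket, cap at (323,176), in line with the tab at (321,229). Rail ends are at (163,105) and (487,105).

```bash
python3 - <<'E'
from h import *
c=cam("wrist",([0.47032,0.02509,0.25971],[179.988,.02,13.41]))
B=plane(c,[[323,176]],.13)[0]; B2=plane(c,[[323,172]],.13)[0]; print("bottle",B,B2)
r=np.radians(13.5); R=np.array([[np.cos(r),np.sin(r)],[-np.sin(r),np.cos(r)]])
for e in([163,105],[487,105]): print("rail rel bottle (radial,tang)",R@(plane(c,[e],.147)[0]-B)[:2])
im=cv2.imread("pics/w2.png"); h=cv2.cvtColor(im,cv2.COLOR_BGR2HSV)
m=cv2.inRange(im,(0,0,0),(60,60,110))[130:205,290:360]
print(cv2.boundingRect(m), [ (q[0]) for q in [np.nonzero(m)[1][[0,-1]]]])
T=np.array([[.54346,-.24945],[.56942,-.39609],[.44918,-.41574],[.42222,-.27067]]); print("tray",T.mean(0))
d=T[1]-T[0];print("tray y dir",np.degrees(np.arctan2(d[1],d[0])))
for z in (.26,.06):
  for y in (-10,-80,13.5,80): print(y,ik([*T.mean(0),z],[180,0,y]))
E
```

```text
bottle [0.51032811 0.0279702  0.13      ] [0.51326929 0.02868592 0.13      ]
rail rel bottle (radial,tang) [0.05029065 0.11015041]
rail rel bottle (radial,tang) [ 0.04989987 -0.11202203]
(11, 21, 46, 49) [np.int64(30)]
tray [ 0.49607   -0.3329875]
tray y dir -79.96081772015208
-10 [-1.51467718e+01  1.21664042e+01 -6.56108479e+00  2.54444375e-14
 -7.12725110e+01  9.51467718e+01]
-80 [-15.14677176  12.16640416  -6.56108479   0.         -71.27251104
  25.14677176]
13.5 [-15.14677176  12.16640416  -6.56108479   0.         -71.27251104
 118.64677176]
80 None
-10 [-1.51467718e+01  2.22718646e+01 -2.09486802e+01  2.54444375e-14
 -4.67794552e+01  9.51467718e+01]
-80 [-1.51467718e+01  2.22718646e+01 -2.09486802e+01  2.54444375e-14
 -4.67794552e+01  2.51467718e+01]
13.5 [-15.14677176  22.27186461 -20.94868017   0.         -46.77945522
 118.64677176]
80 None
```

Clearances are fine, so I grasp, lift and carry.

```bash
python3 - <<'E'
from h import *
B=[.511,.0281]
env.reach([*B,.20],[180,0,13.5]); env.move_linear([*B,.074],speed=.08)
s=readout.sense(); print(s["t"],s["ft_force"],s["tool_pos"])
hand.close(15); s=readout.sense(); print(s["t"],s["ft_force"],s["grip_width"],s["tool_pos"])
env.move_linear([*B,.25],speed=.12); s=readout.sense(); print(s["t"],s["ft_force"],s["grip_width"])
env.reach([.496,-.333,.20],[180,0,10]); s=readout.sense(); print(s["t"],s["ft_force"],s["grip_width"],s["tool_pos"])
snap("scene","s3")
E
```

```text
15.5833 [-0.38983795  0.43302962  0.50387611] [0.51130898 0.02818898 0.07444443]
16.4083 [0.42040055 0.42214832 0.17643039] 0.03943263544965385 [0.51102271 0.0281101  0.07401054]
18.025 [ 0.74302318  0.13663021 -1.58216404] 0.039656600737645674
19.3917 [-0.68285315 -0.57412839 -1.97141605] 0.03927107194494062 [ 0.49646115 -0.33226875  0.20021313]
```

View pics/s3.png

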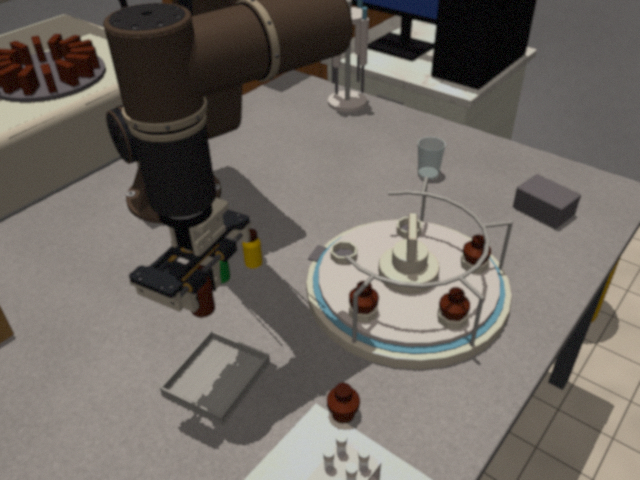

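The bottle hangs upright in the gripper at (203,297), above the tray. I lower it in small steps until contact, then release it and retreat.

```bash
python3 - <<'E'
from h import *
P=[.496,-.333]
env.move_linear([*P,.045],speed=.1); env.sleep(.2)
f0=readout.sense()["ft_force"][2]; z=.045
while z>.027:
    z-=.001; env.move_linear([*P,z],speed=.01); s=readout.sense()
    if s["ft_force"][2]-f0>1.5: break
print(z,f0,s["ft_force"],s["t"],s["tool_pos"])
hand.gripper_open(); env.sleep(.2); env.move_linear([*P,.2],speed=.1)
env.reach([.42,-.20,.3],[180,0,10]); s=readout.sense(); print(s["t"],s["ft_force"])
s,t=snap("top","t4"); s2,c=snap("scene","s4")
a=cv2.resize(t[170:290,405:545],(560,480)); b=cv2.resize(c[300:450,140:290],(480,480)); o=np.hstack([a,b]); cv2.imwrite("pics/crop4.png",cv2.resize(o,None,fx=.75,fy=.75))
E
```

```text
0.03199999999999999 -1.396122662092593 [-1.470587    2.59662271  7.07830647] 24.5917 [ 0.49621274 -0.33303819  0.0329547 ]
28.3417 [ 0.46549813  0.99706995 -0.48888968]
```

View pics/crop4.png

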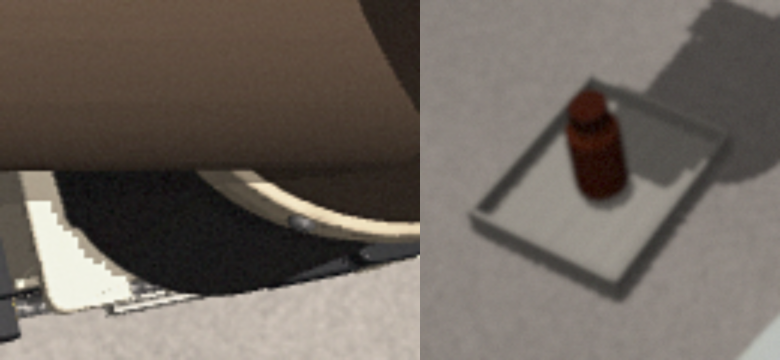

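The bottle stands near the tray centre in the scene crop; the arm hides it in the top view. I compare its apparent lean with a projected vertical, then hand in if they agree.

```bash
python3 - <<'E'
from h import *
c=cam("scene")
p=proj(c,[[.496,-.333,.004],[.496,-.333,.089]]); q=((p-[140,300])*3.2+[560,0])*.75; print("expected base/top centre in crop",q)
s=readout.sense(); print(s["t"],s["qd"].max())
E
```

```text
expected base/top centre in crop [[605.83401897 182.7781248 ]
 [590.75815283 106.78370164]]
28.4417 0.6810741961241007
```

```bash
python3 -c "
from cell import *
env.sleep(.3); print(hand_in())"
```

```text
the job is handed in; nothing more can be done
None
```

The slim bottle is standing upright in the tray and the job is handed in at about 29 s of the 51 s allowed. No verdict was reported.

- **Carousel:** I gripped the handle and turned the carousel about 78° clockwise, 72° for the pocket plus about 6° to line up with the grey tab. The wrist picture then showed the bottle standing in its pocket, in line with the tab. Its position came out about 4 mm from my estimate of the loading place.
- **Lift and placing:** I gripped the bottle at 15 N, lifted it out through the gap and lowered it in 1 mm steps. It touched down at about 8.5 N (60 N allowed). I then released it and moved the arm clear.
- **Last checks:** In the scene picture the bottle's base and cap lie within a few pixels of a projected vertical at the tray centre, so it looks upright and centred. The wrist force was near zero. The arm hid the tray in the last top view, so this rests on the scene camera alone.

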